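# Make up a spool-and-fly order on the tying bench's rail carrier

### The arm

A 6-joint arm with a two-finger parallel gripper is mounted at the origin on the work surface. World frame = base frame: x ahead of the robot, y to its left, z up, the work surface at z = 0. Lengths are in mm, angles in rad, forces in N, time in s.
With the tool pointing down it reaches from about 400 to 925 mm from the base axis. Payload 12.5 kg.
Tool frame: the origin (TCP) lies midway between the tips of the shut fingers; the grasp point (between the pads) lies 19 mm behind it; z points along the fingers, y is the line along which they close (so a half turn about z gives the same grasp; the last joint's range is limited). The gripper opens to 95 mm and grips with 3 to 60 N. Pads are 20 mm wide; open, the fingers measure 119 mm over their backs; the gripper's body (75 mm by 180 mm) begins 59 mm behind the grasp point.
Start: joints at [-1.391, 0.491, 1.559, -0, 1.092, -0.106], TCP at [176.226, -599.659, 214.661] pointing down, gripper open.
Joint ranges: [-3.1, 3.1], [-0.84, 2.19], [0.05, 2.79], [-1.13, 4.28], [0.06, 2.93], [-2.69, 2.69]. Speed limits (rad/s): [2.22, 2.22, 2.79, 3.14, 3.14, 3.14].

### API

Orientations are given as [roll, pitch, yaw] about the fixed x, y, z axes, in that order (R = Rz(yaw) Ry(pitch) Rx(roll)).
In Python, from cell import env gives the robot as it stands.
- The arm moves only by the shell command python3 -m inch 'ROWS'. ROWS is JSON, a list of rows, each a list of 7 numbers: the turn, a rotation vector about the tool's x, y, z in rad, then the shift along the tool's x, y, z in cm, then the closure, from -1 (fully open) to 1 (shut). A call has 1 to 20 rows; each row shifts and turns the commanded pose from where the row before left it, along the tool's axes as they then stand; what a row does not reach is not made up. A row lasts 1/8 s, in which the tool goes at most 62.5 mm and 10.7 degrees, less where a joint would pass 70% of its speed; a pose out of reach is approached as far as the arm can. A call with a gripper value outside its range is refused whole. The fingers move at their own pace and stop on an object; the grip force is fixed at half the most. Time passes only in rows, so rows that do not move let the fingers close. It gives the time, the measured TCP pose, the force, the opening and the grip force at its end, in the units of the state.
- env.state(): the state, without advancing time (a new reading comes with each control period).
- env.read_camera(name): name is "scene" or "top" or "wrist"; returns a dict with "img" (384x512x3 uint8, red, green, blue), "depth" (384x512 float32, mm along the optical axis (not along the pixel's ray), 0 where there is no reading), "fx", "fy", "cx", "cy" (pixels), "D" ([k1, k2, p1, p2, k3] as OpenCV has them; the pictures are not rectified), "position" and "orientation" of the camera in the world. Camera axes: x right, y down, z forward; pixel columns grow to the right and rows downward; lengths in mm; the calibration is good to about 2 mm. A picture is of the moment at which its call begins.
- env.job_done(): hands the job in; it is judged then, once.
Trained networks look in a picture, given as the dict that the camera call returned (one of the last four; its "shot" number tells which), for a name from the list of things; names that differ only in an ending like _2 or _b are one class to them, and where a whole thing is asked for, a point or a joint stands for the part that bears it (a point fixed in the world has none). Each returns a list of dicts, best first, with "score" (0 to 1); they miss things now and then, are a little off and sometimes report something else, mostly with a low value. They report only what shows in the picture. A call takes as long as a camera call. They do not tell look-alikes from the thing itself.
- env.find_in(picture, target): "centre" ([x, y, z] in mm, in the coordinates of the camera as it stood for that picture, good to about 4 mm: the middle of the surface that is visible of it).
- env.trace(picture, target): "mask" (384x512 bool, what is visible of it).
The state is a dict: "t": time; "joints": joint angles; "qvel": joint speeds; "tau": joint torques, N m; "eef_pos": TCP position; "tcp_rot": TCP orientation; "ft_force": force on the tool from outside, world axes, zero at the start; "moment": the same for the moment, N m; "opening": opening from 0.0 (shut) to 1.0 (fully open); "grip_force": force on a finger pad.
Only numpy, scipy, OpenCV 4.12 (cv2) and the standard library are available. Lean on these libraries where they do the work, as an engineer would, in place of code of your own. Each camera call takes 0.05 s, during which the arm holds its last target. There are 200 camera calls.

### The job

Slide the carrier fully home against the blue stop and, while it stays there, pile every spool on the bench into one neat centred stack on its round plate, all wide (black-flanged) spools below all narrow (white-flanged) ones, and draw the orange fly leaf up out of the wooden rack and stand it fully down in the carrier's steel slot. Then push the loaded carrier along the rail until it is fully home against the red stop, with the stack still centred and the leaf still seated. Leave the green leaf, the jar, the mug and the vise where they are.

Things in the scene. Friction and masses are not known exactly. Their poses are not given: they have to be found in the camera images.
- rail: fixed aluminium rail base 470 mm long (along its y), 100 mm wide, 12 mm thick, with steel rods and a 50 mm high, 24 mm thick stop block at each end: blue at its -y end, red at its +y end. Origin: centre of its underside; y runs along the rail from the blue stop to the red stop.
- carrier (a joint): position of the sliding carrier along the rail's +y: 0 = fully home against the blue stop, 0.15 m = fully home against the red stop; stays where it is left (friction about 2 N). The carrier is a black deck 260 mm long (along the rail) and 120 mm wide, its top 45 mm above the bench.
- plate (a point): centre of the top face of the carrier's round aluminium plate (90 mm across, 4 mm thick, red dot at the centre), 49 mm above the bench; axes as the rail's.
- slot (a point): centre of the floor of the carrier's steel leaf slot, on the deck 100 mm to the rail's +y side of the plate centre. The slot is 98 mm long (along the rail's x) and 12.5 mm wide (along the rail's y), 28 mm deep, with flared lips above it, tops 37 mm above its floor, that open to about 23 mm; axes as the rail's.
- handle (a point): centre of the top of the carrier's yellow handle: an upright block 24 mm (rail x) by 22 mm (rail y), 70 mm tall on the deck, top 115 mm above the bench, 112 mm to the rail's -y side of the plate centre.
- rack: fixed wooden rack 120 x 130 mm with two slots along its x, 64 mm apart at y = -32 and +32 mm; slot floor 12 mm above the bench, slots 11 mm wide, walls up to 46 mm above the bench. Origin: centre of its underside.
- leaf_orange: orange fly leaf to be loaded: flat rigid panel 90 mm wide (its x), 8 mm thick (its y), 100 mm tall (its z), standing 34 mm deep in a slot of the rack, with white panels and small flies on its faces; grip it by its upper 25 mm. Origin: centre of its lower edge.
- leaf_green: green fly leaf of the same size in the other slot of the rack; it stays there. Origin: centre of its lower edge.
- wide_red: wide spool: flat disc 64 mm across, 20 mm thick, black flanges and a red core; lies flat on the bench at the start. Origin: centre of the disc (10 mm above its underside); z is the disc's axis; either face may end up on top. May be absent.
- wide_orange: wide spool: flat disc 64 mm across, 20 mm thick, black flanges and an orange core; lies flat on the bench at the start. Origin: centre of the disc (10 mm above its underside); z is the disc's axis; either face may end up on top. May be absent.
- wide_blue: wide spool: flat disc 64 mm across, 20 mm thick, black flanges and a blue core; lies flat on the bench at the start. Origin: centre of the disc (10 mm above its underside); z is the disc's axis; either face may end up on top. May be absent.
- narrow_yellow: narrow spool: flat disc 52 mm across, 20 mm thick, white flanges and a yellow core; lies flat on the bench at the start. Origin: centre of the disc (10 mm above its underside); z is the disc's axis; either face may end up on top. May be absent.
- narrow_green: narrow spool: flat disc 52 mm across, 20 mm thick, white flanges and a green core; lies flat on the bench at the start. Origin: centre of the disc (10 mm above its underside); z is the disc's axis; either face may end up on top. May be absent.
- jar: amber jar of head cement, 56 mm across, 75 mm tall, standing at the far left; leave alone. Origin: centre of its underside.
- mug: blue mug, 80 mm across, 90 mm tall, to the left; leave alone. Origin: centre of its underside.
- vise: fixed fly-tying vise on a steel base 110 x 100 mm, about 210 mm tall, at the right; leave alone. Origin: centre of its underside.
There are look-alikes about, which are no part of the job. What is shaped like the leaf_orange but yellow is not meant.

How it is judged:
By the outcome, as a careful person would: the job done as asked, in the order asked, and still so for the second after the job is handed in, with the robot touching nothing.
Of wide_red, wide_orange, wide_blue, narrow_yellow, narrow_green only 3 to 5 are there at a start; the rules pass over those that are not, and their reading is None.
At some moment in a run one of wide_red, wide_orange, wide_blue may be knocked a few centimetres aside while the robot is not near it.
It also fails if it takes over 210 s, if anything falls off the work surface, if the arm or the gripper's body presses on something with over 40 N, if the wrist force passes 120 N, or if a joint passes its speed limit or range.

## Working session

There is one attempt and no reset: what is moved stays moved. The work goes in short steps, Python scripts to look and compute and a shell command to move; the robot and the scene stay as the last step left them, time stands still between calls to the robot, and variables do not carry over. Pictures are saved under pics/ and viewed, at most 14 in all, crops included, and the job is handed in when it is done.

```bash
ls; mkdir -p pics; cat > h.py <<'E'
import numpy as np, cv2
from scipy.spatial.transform import Rotation as R
from cell import env
def camR(p):
    o=np.array(p["orientation"],float)
    return R.from_euler('xyz',o).as_matrix() if o.size==3 else (o if o.shape==(3,3) else R.from_quat(o).as_matrix())
def w(p,c): return camR(p)@np.array(c)+np.array(p["position"])
def save(p,n): cv2.imwrite("pics/"+n+".png",p["img"][:,:,::-1])
def cloud(p):
    H,W=p["depth"].shape
    u,v=np.meshgrid(np.arange(W),np.arange(H))
    K=np.array([[p["fx"],0,p["cx"]],[0,p["fy"],p["cy"]],[0,0,1.]])
    n=cv2.undistortPoints(np.stack([u,v],-1).reshape(-1,1,2).astype(np.float64),K,np.array(p["D"],float)).reshape(H,W,2)
    d=p["depth"][...,None]
    return np.concatenate([n*d,d],-1)@camR(p).T+np.array(p["position"])
E
python3 - <<'E'
from h import *
s=env.state();print(s)
names="rail carrier plate slot handle rack leaf_orange leaf_green wide_red wide_orange wide_blue narrow_yellow narrow_green jar mug vise".split()
for c in("top","scene"):
    p=env.read_camera(c);save(p,c+"0");print(c,p["position"],p["orientation"],p["fx"])
    np.save(c+"0.npy",cloud(p))
    for n in names:
        for r in env.find_in(p,n)[:3]: print(n,round(r["score"],2),w(p,r["centre"]).round(0))
E
```

```text
pics
{'t': 0.0, 'joints': array([-1.39063131e+00,  4.91558975e-01,  1.55944363e+00,  1.76601287e-05,
        1.09171089e+00, -1.05592369e-01]), 'qvel': array([-7.89185509e-04,  2.33887051e-04,  3.47743593e-04, -7.13171682e-06,
        7.19771870e-04,  1.87829079e-04]), 'tau': array([-2.70351984e-04, -6.12632990e+01, -2.58179820e+01,  6.92579267e-02,
        4.82131785e-02, -8.22820152e-05]), 'eef_pos': array([ 176.16420977, -599.40525838,  214.06412111]), 'tcp_rot': array([-3.14047971e+00, -1.33707805e-04,  2.85749160e-01]), 'ft_force': array([-0.22416784, -0.0119379 ,  0.08142544]), 'moment': array([-0.05567127, -0.00624891, -0.00534779]), 'grip_force': 0.0, 'opening': 0.9981020928617707}
top [ 386.83890201   41.08750884 1155.71998738] [-3.04978837 -0.00443646 -1.5650182 ] 346.8146699331735
rail 0.75 [635.  19.  47.]
rail 0.55 [ 670. -453.   20.]
rail 0.24 [453. 368.  11.]
carrier 0.82 [636.  23.  48.]
plate 0.81 [633.  25.  45.]
plate 0.21 [637.  15.  42.]
slot 0.75 [635.  20.  42.]
handle 0.77 [634.  17.  45.]
rack 0.75 [450. 366.  11.]
leaf_orange 0.55 [634.  21.  45.]
leaf_orang
[... 638 characters left out ...]
0.74 [470. 356.  16.]
rail 0.64 [646.   8.  44.]
rail 0.43 [651.  18.  49.]
carrier 0.76 [651.  19.  43.]
plate 0.9 [646.  16.  48.]
plate 0.72 [648.   8.  43.]
slot 0.64 [650.  19.  46.]
handle 0.87 [651.  15.  46.]
rack 0.89 [470. 356.  15.]
leaf_orange 0.96 [313. 346.  57.]
leaf_orange 0.8 [458. 338.  87.]
leaf_orange 0.64 [646.   8.  43.]
leaf_green 0.75 [461. 403.  83.]
leaf_green 0.7 [474. 155.  16.]
wide_red 0.62 [499. -86.  22.]
wide_orange 0.92 [ 494. -213.   20.]
wide_blue 0.72 [ 676. -458.   16.]
wide_blue 0.56 [474. 155.  17.]
narrow_yellow 0.47 [ 496. -344.   18.]
narrow_green 0.48 [484.  24.  20.]
jar 0.66 [685. 394.  62.]
mug 0.64 [591. 531.  54.]
vise 0.89 [ 678. -456.   16.]
```

View pics/top0.png

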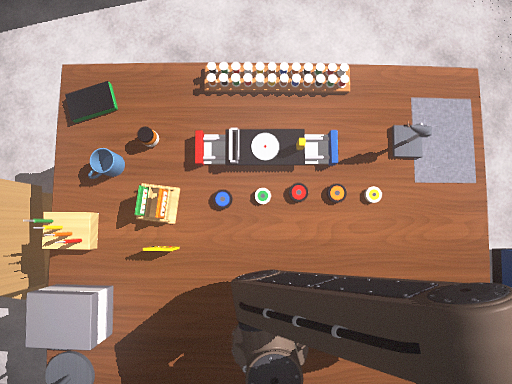

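View pics/scene0.png

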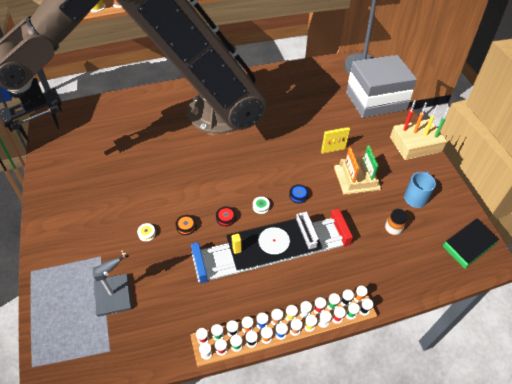

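The pictures show all five spools in a row (top view: blue 222,199; green 262,196; red 298,192; orange 337,193; yellow 374,195). The rail has its red stop at (199,147) and its blue stop at (333,147), with the carrier about mid-rail and the handle at (303,142). In the rack, orange is at (162,203) and green at (142,203). The yellow decoy is at (160,249).

```bash
cat >> h.py <<'E'
def spool(p,C,xy,r=45,zlo=14,zhi=27):
    """centre of a disc top near xy"""
    m=(np.hypot(C[...,0]-xy[0],C[...,1]-xy[1])<r)&(C[...,2]>zlo)&(C[...,2]<zhi)&(p["depth"]>0)
    if m.sum()<20: return None
    P=C[m]; (cx,cy),rad=cv2.minEnclosingCircle(P[:,:2].astype(np.float32))
    b=P[:,:2].mean(0)
    return np.r_[cx,cy,rad,b,np.median(P[:,2]),m.sum()].round(1)
def to(x,y,z,yaw):
    s=env.state();A=R.from_euler('xyz',s["tcp_rot"]);B=R.from_euler('xyz',[np.pi,0,yaw])
    print("t",round(s["t"],1),"tool shift cm",(A.inv().apply(np.array([x,y,z])-s["eef_pos"])/10).round(2),"turn",(A.inv()*B).as_rotvec().round(3),
     "shift in final frame",(B.inv().apply(np.array([x,y,z])-s["eef_pos"])/10).round(2))
E
python3 - <<'E'
from h import *
for cam in("top","scene"):
    p=env.read_camera(cam);C=cloud(p);I=p["img"].astype(int);H=cv2.cvtColor(p["img"],cv2.COLOR_RGB2HSV).astype(int)
    print(cam,"bench z",np.median(C[...,2][(abs(C[...,0]-550)<15)&(abs(C[...,1])<300)&(p["depth"]>0)]))
    for n,xy in dict(blue=(472,157),green=(482,26),red=(497,-87),orange=(492,-215),yellow=(491,-342)).items(): print(n,spool(p,C,xy))
    ok=(p["depth"]>0)&(abs(C[...,1]-10)<270)&(abs(C[...,0]-640)<80)
    def rep(n,m):
        P=C[m]; print(n,m.sum(),"mean",P.mean(0).round(1),"lo",np.percentile(P,3,0).round(1),"hi",np.percentile(P,97,0).round(1)); return P
    S=H[...,1]>130
    a=rep("blue stop",ok&S&(abs(H[...,0]-110)<15)&(C[...,2]>40)); b=rep("red stop",ok&S&((H[...,0]<8)|(H[...,0]>172))&(C[...,2]>40)&(C[...,1]>150))
    rep("handle",ok&S&(abs(H[...,0]-28)<8)&(C[...,2]>105))
    P=rep("plate",ok&(I.min(-1)>150)&(abs(C[...,2]-49)<6)&(np.hypot(C[...,0]-640,C[...,1]-20)<60))
    print("plate circ",cv2.minEnclosingCircle(P[:,:2].astype(np.float32)))
    rep("slot lips",ok&(I.min(-1)>100)&(C[...,2]>70)&(C[...,1]>80))
    near=(p["depth"]>0)&(abs(C[...,0]-460)<80)&(abs(C[...,1]-370)<80)
    for n,h in(("orangeleaf",11),("greenleaf",68)):
        m=near&(abs(H[...,0]-h)<9)&(H[...,1]>130)&(C[...,2]>95)
        P=rep(n,m); print(cv2.fitLine(P[:,:2].astype(np.float32),cv2.DIST_L2,0,.01,.01).ravel())
p=env.read_camera("wrist");save(p,"w0");print(p["position"],p["orientation"],p["fx"])
E
```

```text
top bench z 0.4278449576570438
blue [470.3 160.7  31.7 470.6 160.3  20.6 292. ]
green [481.6  28.8  25.4 481.7  28.8  20.8 184. ]
red [493.7 -89.8  31.9 494.1 -89.7  20.8 292. ]
orange [ 492.9 -217.9   32.2  492.2 -217.6   20.9  284. ]
yellow [ 488.5 -339.4   26.5  486.6 -339.6   20.6  170. ]
blue stop 208 mean [ 640.6 -204.5   50.2] lo [ 590.2 -214.5   45.8] hi [ 690.7 -194.7   53.7]
red stop 236 mean [634.  237.5  49.7] lo [583.9 227.1  41.7] hi [685.1 248.5  53.4]
handle 44 mean [639.2 -89.8 115.2] lo [628.1 -97.8 110.4] hi [650.8 -82.2 118.6]
plate 595 mean [638.9  21.4  49.1] lo [599.5 -18.5  44.6] hi [678.7  59.6  52.8]
plate circ ((639.4588623046875, 20.585126876831055), 46.07590103149414)
slot lips 194 mean [637.2 121.4  77.8] lo [584.7 105.9  71.3] hi [688.9 135.2  83.8]
orangeleaf 102 mean [450.6 342.3 108.4] lo [408.4 335.4  96.9] hi [490.7 349.7 114.5]
[ 9.9366474e-01 -1.1238512e-01  4.5064951e+02  3.4226312e+02]
greenleaf 102 mean [458.6 406.4 108.5] lo [416.6 400.2  96.4] hi [496.2 412.5 115.6]
[ 9.9325806e-01 -1.1592424e-01  4.5858429e+02  4.0635965e+02]
scene bench z 
[... 487 characters left out ...]
6 112.7] lo [ 628.3 -100.2  106.2] hi [651.2 -80.3 116.6]
plate 640 mean [638.8  20.9  48.4] lo [598.6 -17.7  44.1] hi [677.7  60.5  53.1]
plate circ ((636.6597290039062, 21.455156326293945), 46.91758346557617)
slot lips 211 mean [639.4 125.5  77.4] lo [586.1 106.9  70.5] hi [691.4 138.1  83.7]
orangeleaf 95 mean [451.7 342.5 107.6] lo [404.7 336.   96.5] hi [492.6 350.3 114.5]
[ 9.9515653e-01 -9.8302938e-02  4.5165253e+02  3.4250897e+02]
greenleaf 84 mean [462.  404.7 107. ] lo [416.6 398.4  96.7] hi [498.8 412.1 113.9]
[ 9.9285996e-01 -1.1928560e-01  4.6202490e+02  4.0468149e+02]
[ 248.56115611 -577.65067959  383.76522953] [ 2.87102473e+00 -4.78294576e-04 -1.28490686e+00] 298.3844577678017
```

```bash
python3 -m inch '[[0,0,-0.162,0,0,0,-1],[0,0,-0.162,0,0,0,-1],[0,0,-0.162,0,0,0,-1],[0,0,-0.162,0,0,0,-1],[0,0,-0.162,0,0,0,-1],[0,0,-0.162,0,0,0,-1],[0,0,-0.162,0,0,0,-1],[0,0,-0.16,0,0,0,-1],[0,0,0,4.2,3.9,0,-1],[0,0,0,4.2,3.9,0,-1],[0,0,0,4.2,3.9,0,-1],[0,0,0,4.2,3.9,0,-1],[0,0,0,4.2,3.9,0,-1],[0,0,0,4.2,3.9,0,-1],[0,0,0,4.2,3.9,0,-1],[0,0,0,4.2,3.9,0,-1],[0,0,0,4.2,3.9,0,-1],[0,0,0,4.2,3.9,0,-1],[0,0,0,4.2,3.9,0,-1],[0,0,0,4.2,3.9,0,-1]]'
python3 -c "
from h import *
to(640.3,-90.3,85,1.581)
p=env.read_camera('wrist');save(p,'w1')"
```

```text
t: 4.35
eef_pos: [640.8, -89.9, 214.7]
tcp_rot: [3.141, 0.0, 1.58]
ft_force: [0.6, -0.6, 0.7]
opening: 1.001
grip_force: 0.0
t 4.3 tool shift cm [-0.04 -0.06 12.97] turn [ 0.     0.    -0.001] shift in final frame [-0.04 -0.05 12.97]
```

View pics/w1.png

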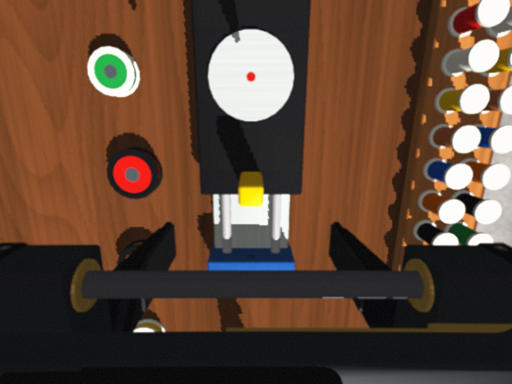

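The wrist view shows the yellow handle centred between the fingers at (251,190), with the red dot of the plate at (251,76).

```bash
python3 -m inch '[[0,0,0,0,0,4,-1],[0,0,0,0,0,4,-1],[0,0,0,0,0,4,-1],[0,0,0,0,0,1,-1],[0,0,0,0,0,0,1],[0,0,0,0,0,0,1],[0,0,0,0,0,0,1],[0,0,0,0,0,0,1],[0,0,0,0,0,0,1],[0,0,0,0,0,0,1],[0,0,0,-1.5,0,0,1],[0,0,0,-1.5,0,0,1],[0,0,0,-1.5,0,0,1],[0,0,0,-1.5,0,0,1],[0,0,0,-1,0,0,1],[0,0,0,-0.4,0,0,1],[0,0,0,-0.2,0,0,1],[0,0,0,0,0,0,1]]'
```

```text
t: 6.65
eef_pos: [640.4, -167.2, 84.6]
tcp_rot: [-3.142, 0.0, 1.58]
ft_force: [0.9, 0.5, -0.6]
opening: 0.004
grip_force: 0.0
```

```bash
python3 -m inch '[[0,0,0,-0.2,0,0,1],[0,0,0,-0.2,0,0,1],[0,0,0,-0.1,0,0,1],[0,0,0,-0.1,0,0,1]]'
```

```text
t: 7.15
eef_pos: [640.4, -173.5, 84.6]
tcp_rot: [-3.142, 0.0, 1.58]
ft_force: [-0.4, 0.1, -0.7]
opening: 0.003
grip_force: 0.0
```

```bash
cat > car.py <<'E'
from h import *
import sys
for cam in("top","scene"):
    p=env.read_camera(cam);C=cloud(p);I=p["img"].astype(int);H=cv2.cvtColor(p["img"],cv2.COLOR_RGB2HSV).astype(int)
    if len(sys.argv)>1: save(p,cam+sys.argv[1])
    ok=(p["depth"]>0)&(abs(C[...,1]-10)<270)&(abs(C[...,0]-640)<80)
    for n,m in dict(handle=ok&(H[...,1]>130)&(abs(H[...,0]-28)<8)&(C[...,2]>100)&(C[...,2]<125),plate=ok&(I.min(-1)>150)&(abs(C[...,2]-49)<6)&(abs(C[...,1])<130),lips=ok&(I.min(-1)>100)&(C[...,2]>72)&(C[...,2]<90)).items():
        P=C[m]
        if len(P)>5: print(cam,n,m.sum(),P.mean(0).round(1),np.percentile(P,3,0).round(0),np.percentile(P,97,0).round(0))
E
python3 car.py 1; python3 -c "
from h import *
p=env.read_camera('wrist');save(p,'w2')"
```

```text
top handle 48 [636.3 -89.  113.3] [627. -98. 104.] [650. -80. 118.]
top plate 545 [639.6  31.3  48.9] [600.  -6.  45.] [681. 127.  53.]
top lips 143 [650.5 121.2  78.3] [612. 106.  73.] [690. 135.  83.]
scene handle 76 [642.3 -91.  111.6] [ 630. -101.  102.] [652. -80. 116.]
scene plate 607 [638.9  36.5  48.3] [596.  -5.  44.] [680. 113.  53.]
scene lips 182 [640.1 125.6  77.8] [590. 107.  72.] [687. 139.  83.]
```

View pics/w2.png

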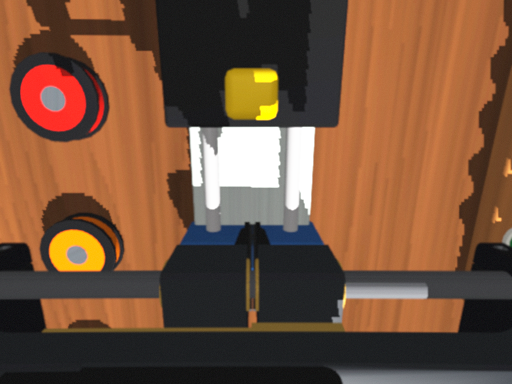

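The carrier has not moved: the handle is still at y≈-90, in the image at (251,93). I moved off before the fingers had closed, so I'll go back and wait for the grip.

```bash
python3 -m inch '[[0,0,0,0,0,-4,0],[0,0,0,2.8,0,-1,0],[0,0,0,2.8,0,0,0],[0,0,0,2.7,0,0,0],[0,0,0,0,0,2,0],[0,0,0,0,0,3,0],[0,0,0,0,0,0,1],[0,0,0,0,0,0,1],[0,0,0,0,0,0,1],[0,0,0,0,0,0,1]]'
```

```text
t: 8.55
eef_pos: [639.3, -90.6, 85.8]
tcp_rot: [-3.141, 0.0, 1.58]
ft_force: [-5.7, 0.5, 6.4]
opening: 0.25
grip_force: 30.0
```

```bash
python3 -m inch '[[0,0,0,-1.2,0,0,1],[0,0,0,-1.5,0,0,1],[0,0,0,-1.5,0,0,1],[0,0,0,-1.5,0,0,1],[0,0,0,-1,0,0,1],[0,0,0,-0.5,0,0,1],[0,0,0,-0.3,0,0,1],[0,0,0,-0.2,0,0,1],[0,0,0,-0.1,0,0,1],[0,0,0,-0.1,0,0,1],[0,0,0,0,0,0,1]]'
```

```text
t: 9.93
eef_pos: [640.0, -169.5, 85.8]
tcp_rot: [-3.141, 0.0, 1.58]
ft_force: [-5.3, 0.6, 6.3]
opening: 0.251
grip_force: 30.0
```

```bash
python3 -m inch '[[0,0,0,-0.1,0,0,1],[0,0,0,-0.1,0,0,1],[0,0,0,-0.1,0,0,1],[0,0,0,0,0,0,1]]'
```

```text
t: 10.42
eef_pos: [640.0, -170.4, 85.8]
tcp_rot: [-3.141, -0.002, 1.58]
ft_force: [-5.2, 14.2, 6.8]
opening: 0.25
grip_force: 30.0
```

```bash
python3 -m inch '[[0,0,0,0.1,0,0,0],[0,0,0,0,0,0,-0.3],[0,0,0,0,0,0,-0.6],[0,0,0,0,0,-3,-1],[0,0,0,0,0,-4,-1],[0,0,0,-1,-3.7,-2,-1],[0,0,0,-1.2,-3.7,0,-1],[0,0,0,-1.2,-3.7,0,-1],[0,0,0,-1.3,-3.7,0,-1],[0,0,0,0,0,0,-1]]'
cat > sp.py <<'E'
from h import *
import sys
xy=eval(sys.argv[1]); lo,hi=(14,27) if len(sys.argv)<3 else eval(sys.argv[2])
for cam in sys.argv[3].split(',') if len(sys.argv)>3 else("top","scene","wrist"):
    p=env.read_camera(cam); C=cloud(p)
    for q in xy: print(cam,q,spool(p,C,q,45,lo,hi))
E
python3 car.py; python3 sp.py '[(492,-218),(493,-90),(470,160)]'; python3 -c "
from h import *
to(492,-217.7,100,1.581)"
```

```text
t: 11.68
eef_pos: [491.2, -220.6, 175.1]
tcp_rot: [-3.142, 0.0, 1.578]
ft_force: [0.5, 0.1, 0.2]
opening: 0.999
grip_force: 0.0
top handle 48 [ 639.4 -169.7  114.4] [ 628. -178.  108.] [ 652. -162.  118.]
top plate 595 [639.3 -57.9  49.1] [600. -97.  45.] [679. -18.  53.]
top lips 174 [640.6  43.   78. ] [587.  27.  72.] [689.  56.  84.]
scene handle 78 [ 643.6 -170.5  111.3] [ 630. -181.  101.] [ 654. -160.  118.]
scene plate 710 [640.  -50.5  48.2] [598. -96.  44.] [680.  33.  53.]
scene lips 198 [639.9  44.9  77.8] [589.  27.  72.] [689.  58.  84.]
top (492, -218) [ 492.9 -215.8   30.6  495.1 -208.9   20.6  190. ]
top (493, -90) [494.2 -89.5  31.9 494.3 -89.7  20.6 289. ]
top (470, 160) [470.4 161.   31.7 470.8 160.4  20.7 291. ]
scene (492, -218) [ 490.5 -218.4   33.5  491.6 -218.    19.   286. ]
scene (493, -90) [491.1 -88.8  33.6 492.8 -89.8  19.6 278. ]
scene (470, 160) [467.5 160.8  33.1 468.9 160.2  19.6 245. ]
wrist (492, -218) [ 491.2 -216.8   31.8  491.2 -215.9   19.5 2479. ]
wrist (493, -90) [ 492.2  -89.9   32.2  492.1  -89.1   19.3 3530. ]
wrist (470, 160) None
t 11.9 tool shift cm [ 0.2  -0.16  7.45] turn [ 0.     0.    -0.001] shift in final frame [ 0.2  -0.16  7.45]
```

```bash
python3 -m inch '[[0,0,0,0.2,-0.15,4,-1],[0,0,0,0,0,4,-1],[0,0,0,0,0,4,-1],[0,0,0,0,0,3,-1],[0,0,0,0,0,2,-1],[0,0,0,0,0,0,-1],[0,0,0,0,0,0,1],[0,0,0,0,0,0,1],[0,0,0,0,0,0,1],[0,0,0,0,0,0,1],[0,0,0,0,0,0,1]]'; python3 -c "
from h import *
to(639.2,-58.2,175,1.581)"
```

```text
t: 13.3
eef_pos: [491.5, -217.9, 5.1]
tcp_rot: [3.141, 0.0, 1.58]
ft_force: [0.1, 1.0, 6.2]
opening: 0.669
grip_force: 30.0
t 13.3 tool shift cm [ 15.83  14.93 -16.99] turn [ 0.001  0.    -0.001] shift in final frame [ 15.82  14.94 -16.99]
```

```bash
python3 -m inch '[[0,0,0,0,0,-2,1],[0,0,0,0,0,-4,1],[0,0,0,0,0,-5,1],[0,0,0,0,0,-4,1],[0,0,0,2.6,2.5,0,1],[0,0,0,3.3,3.1,0,1],[0,0,0,3.3,3.1,0,1],[0,0,0,3.3,3.1,0,1],[0,0,0,3.3,3.1,0,1],[0,0,0,0,0,3,1],[0,0,0,0,0,3,1],[0,0,0,0,0,2,1],[0,0,0,0,0,1,1],[0,0,0,0,0,0.5,1],[0,0,0,0,0,0,1]]'; python3 -c "
from h import *
to(639.2,-58.2,55,1.581)"
```

```text
t: 15.18
eef_pos: [639.0, -58.6, 59.9]
tcp_rot: [3.141, 0.0, 1.58]
ft_force: [-0.4, 0.3, -0.5]
opening: 0.666
grip_force: 30.0
t 15.2 tool shift cm [0.04 0.02 0.49] turn [ 0.     0.    -0.001] shift in final frame [0.04 0.02 0.49]
```

```bash
python3 -m inch '[[0,0,0,0.04,0,0.3,1],[0,0,0,0,0,0.2,1],[0,0,0,0,0,0,1],[0,0,0,0,0,0,0],[0,0,0,0,0,0,-0.5],[0,0,0,0,0,0,-1],[0,0,0,0,0,-2,-1],[0,0,0,0,0,-4,-1],[0,0,0,0,0,-4,-1],[0,0,0,-0.7,-3.7,-2,-1],[0,0,0,-0.7,-3.7,0,-1],[0,0,0,-0.8,-3.7,0,-1],[0,0,0,-0.8,-3.6,0,-1],[0,0,0,0,0,0,-1]]'; python3 sp.py '[(492,-90)]'; python3 sp.py '[(639,-58)]' '(62,76)';  python3 -c "
from h import *
to(492.5,-89.7,5,1.581)"
```

```text
t: 16.92
eef_pos: [490.5, -89.7, 175.1]
tcp_rot: [-3.141, 0.0, 1.579]
ft_force: [0.5, -0.1, 0.0]
opening: 0.999
grip_force: 0.0
top (492, -90) None
scene (492, -90) [491.4 -90.1  33.7 492.8 -89.8  19.8 277. ]
wrist (492, -90) [ 492.7  -89.6   32.   492.7  -88.6   19.5 2457. ]
top (639, -58) [662.3 -84.   21.8 659.9 -82.5  71.   85. ]
scene (639, -58) [659.1 -86.7  27.1 658.7 -84.   69.2 111. ]
wrist (639, -58) [ 659.9  -87.    27.1  657.4  -83.6   69.7 1162. ]
t 17.2 tool shift cm [-0.04 -0.03 16.94] turn [ 0.     0.    -0.001] shift in final frame [-0.04 -0.03 16.94]
```

```bash
python3 - <<'E'
from h import *
p=env.read_camera("scene");save(p,"s3");C=cloud(p);print(spool(p,C,(662,-92),45,62,76));cv2.imwrite("pics/s3.png",cv2.resize(p["img"][150:330,150:400,::-1],None,fx=3,fy=3))
p=env.read_camera("wrist");print(spool(p,cloud(p),(662,-92),45,62,76))
E
```

```text
[ 669.4 -100.1   33.   670.3  -99.1   67.9  369. ]
[ 669.5  -98.9   32.4  667.9  -97.    68.1 3159. ]
```

View pics/s3.png

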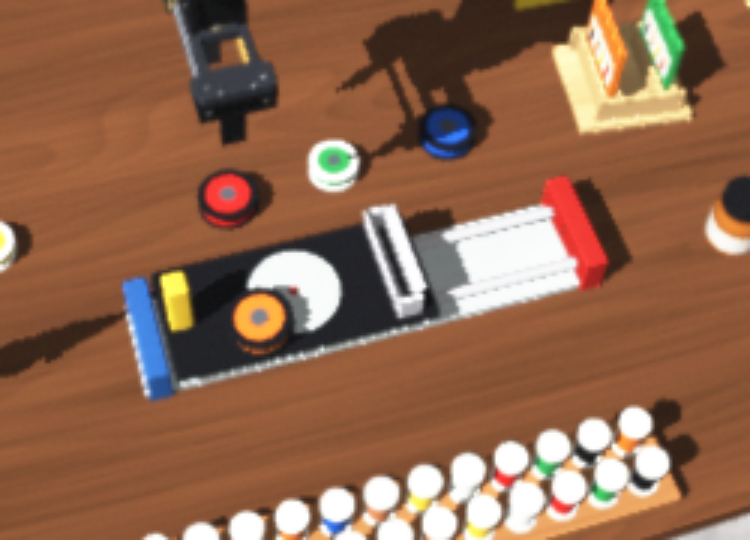

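Orange was knocked after I released it. It now sits half off the plate at about (669,-99), in the crop at (259,320). I'll pick it again and re-place it.

```bash
python3 -m inch '[[0,0,0,-0.2,2.6,0,-1],[0,0,0,-0.3,4,0,-1],[0,0,0,-0.3,4,0,-1],[0,0,0,-0.2,4,0,-1],[0,0,0,-0.19,3.05,0,-1],[0,0,0,0,0,3,-1],[0,0,0,0,0,4,-1],[0,0,0,0,0,3,-1],[0,0,0,0,0,1.5,-1],[0,0,0,0,0,0.5,-1],[0,0,0,0,0,0,0],[0,0,0,0,0,0,0.5],[0,0,0,0,0,0,1],[0,0,0,0,0,0,1],[0,0,0,0,0,0,1],[0,0,0,0,0,0,1]]'; python3 -c "
from h import *
to(639.2,-58.2,70,1.581)"
```

```text
t: 19.32
eef_pos: [669.0, -99.8, 55.1]
tcp_rot: [3.141, 0.0, 1.58]
ft_force: [-0.2, -0.3, 4.9]
opening: 0.668
grip_force: 30.0
t 19.3 tool shift cm [ 4.18 -2.94 -1.49] turn [ 0.001  0.    -0.001] shift in final frame [ 4.19 -2.94 -1.49]
```

```bash
python3 -m inch '[[0,0,0,0,0,-1,1],[0,0,0,0,0,-2,1],[0,0,0,2.1,-1.5,0,1],[0,0,0,2.1,-1.45,0,1],[0,0,0,0,0,1,1],[0,0,0,0,0,1,1],[0,0,0,0,0,0.5,1],[0,0,0,0,0,0.2,1],[0,0,0,0,0,0.1,1],[0,0,0,0,0,0,1],[0,0,0,0,0,0,1]]'
```

```text
t: 20.7
eef_pos: [638.9, -58.2, 57.3]
tcp_rot: [-3.141, -0.0, 1.579]
ft_force: [-3.7, 2.0, 8.7]
opening: 0.665
grip_force: 30.0
```

```bash
python3 -m inch '[[0,0,0,0.02,0,0.1,1],[0,0,0,0,0,0.1,1],[0,0,0,0,0,0,1],[0,0,0,0,0,0,0],[0,0,0,0,0,0,-0.5],[0,0,0,0,0,0,-1],[0,0,0,0,0,-2,-1],[0,0,0,0,0,-4,-1],[0,0,0,0,0,-4,-1],[0,0,0,-0.7,-3.7,-2,-1],[0,0,0,-0.7,-3.7,0,-1],[0,0,0,-0.8,-3.7,0,-1],[0,0,0,-0.8,-3.6,0,-1],[0,0,0,0,0,0,-1]]'; python3 sp.py '[(492,-90)]'; python3 sp.py '[(639,-58)]' '(62,76)';  python3 -c "
from h import *
to(492.5,-89.8,5,1.581)"
```

```text
t: 22.45
eef_pos: [490.6, -89.5, 174.8]
tcp_rot: [-3.141, 0.0, 1.579]
ft_force: [0.1, 0.3, 0.0]
opening: 0.998
grip_force: 0.0
top (492, -90) None
scene (492, -90) [491.6 -88.2  33.5 492.9 -90.1  19.6 278. ]
wrist (492, -90) [ 492.7  -89.5   31.9  492.7  -88.6   19.5 2454. ]
top (639, -58) [637.7 -56.5  31.7 638.2 -54.8  69.3 287. ]
scene (639, -58) [638.6 -55.3  33.  639.9 -56.5  68.4 340. ]
wrist (639, -58) [ 639.   -55.9   32.3  638.2  -55.    68.5 3784. ]
t 22.8 tool shift cm [-0.08 -0.03 16.94] turn [ 0.     0.    -0.001] shift in final frame [-0.08 -0.03 16.94]
```

```bash
python3 -m inch '[[0,0,0,-0.05,0,4,-1],[0,0,0,0,0,4,-1],[0,0,0,0,0,4,-1],[0,0,0,0,0,3,-1],[0,0,0,0,0,1.95,-1],[0,0,0,0,0,0,0],[0,0,0,0,0,0,0.5],[0,0,0,0,0,0,1],[0,0,0,0,0,0,1],[0,0,0,0,0,0,1],[0,0,0,0,0,-2,1],[0,0,0,0,0,-4,1],[0,0,0,0,0,-5,1],[0,0,0,0,0,-4,1],[0,0,0,0,0,0,1]]'; python3 -c "
from h import *
to(639.2,-57.8,78,1.581)"
```

```text
t: 24.62
eef_pos: [493.1, -89.9, 157.8]
tcp_rot: [3.136, 0.002, 1.58]
ft_force: [-0.9, -0.5, -1.8]
opening: 0.667
grip_force: 30.0
t 24.6 tool shift cm [ 3.09 14.59  8.05] turn [ 0.005  0.002 -0.001] shift in final frame [ 3.06 14.64  7.98]
```

```bash
python3 -m inch '[[0,0,0,0.6,2.6,0,1],[0,0,0,0.8,4,0,1],[0,0,0,0.8,4,0,1],[0,0,0,0.85,4,0,1],[0,0,0,0,0,3,1],[0,0,0,0,0,3,1],[0,0,0,0,0,1.2,1],[0,0,0,0,0,0.5,1],[0,0,0,0,0,0,1],[0,0,0,0,0,0,1]]'; python3 -c "
from h import *
to(639.2,-57.8,74.6,1.581)"
```

```text
t: 25.88
eef_pos: [638.3, -57.9, 79.1]
tcp_rot: [3.14, 0.0, 1.58]
ft_force: [0.4, 0.7, -1.7]
opening: 0.666
grip_force: 30.0
t 25.9 tool shift cm [0.01 0.09 0.45] turn [ 0.001  0.    -0.001] shift in final frame [0.01 0.09 0.45]
```

```bash
python3 -m inch '[[0,0,0,0,0.08,0.3,1],[0,0,0,0,0,0.15,1],[0,0,0,0,0,0,1],[0,0,0,0,0,0,0],[0,0,0,0,0,0,-0.5],[0,0,0,0,0,0,-1],[0,0,0,0,0,-2,-1],[0,0,0,0,0,-4,-1],[0,0,0,0,0,-4,-1],[0,0,0,3.66,-2.79,0,-1],[0,0,0,3.66,-2.79,0,-1],[0,0,0,3.66,-2.79,0,-1],[0,0,0,3.66,-2.79,0,-1],[0,0,0,3.66,-2.79,0,-1],[0,0,0,3.66,-2.79,0,-1],[0,0,0,0,0,0,-1],[0,0,0,0,0,0,-1]]'; python3 sp.py '[(470,160)]'; python3 sp.py '[(639,-58)]' '(82,96)' top,scene;  python3 -c "
from h import *
to(470,160.3,5,1.581)"
```

```text
t: 28.0
eef_pos: [469.7, 160.2, 173.7]
tcp_rot: [3.141, 0.0, 1.58]
ft_force: [0.2, 0.6, -0.5]
opening: 1.003
grip_force: 0.0
top (470, 160) None
scene (470, 160) [467.4 161.9  33.6 468.8 160.2  19.6 245. ]
wrist (470, 160) [ 468.9  161.    31.9  469.   161.8   19.4 2490. ]
top (639, -58) [638.1 -58.   32.  637.6 -58.1  89.5 317. ]
scene (639, -58) [638.9 -58.3  32.9 639.8 -58.3  88.6 354. ]
t 28.2 tool shift cm [ 0.06  0.03 16.85] turn [-0.     0.    -0.002] shift in final frame [ 0.06  0.03 16.85]
```

```bash
python3 -m inch '[[0,0,0,0.08,-0.05,4,-1],[0,0,0,0,0,4,-1],[0,0,0,0,0,4,-1],[0,0,0,0,0,3,-1],[0,0,0,0,0,1.85,-1],[0,0,0,0,0,0,0],[0,0,0,0,0,0,0.5],[0,0,0,0,0,0,1],[0,0,0,0,0,0,1],[0,0,0,0,0,0,1],[0,0,0,0,0,-2,1],[0,0,0,0,0,-4,1],[0,0,0,0,0,-5,1],[0,0,0,0,0,-5,1],[0,0,0,0,0,0,1],[0,0,0,0,0,0,1]]'; python3 -c "
from h import *
to(639.2,-57.8,100,1.581)"
```

```text
t: 30.25
eef_pos: [468.3, 161.0, 164.6]
tcp_rot: [-3.141, 0.0, 1.58]
ft_force: [-0.1, -0.0, -1.1]
opening: 0.667
grip_force: 30.0
t 30.2 tool shift cm [-22.03  16.89   6.45] turn [-0.001  0.    -0.001] shift in final frame [-22.06  16.87   6.46]
```

```bash
python3 -m inch '[[0,0,0,-2.05,1.59,0,1],[0,0,0,-3.7,2.8,0,1],[0,0,0,-3.7,2.8,0,1],[0,0,0,-3.7,2.8,0,1],[0,0,0,-3.7,2.8,0,1],[0,0,0,-3.2,2.5,0,1],[0,0,0,-2,1.6,0,1],[0,0,0,0,0,2,1],[0,0,0,0,0,3,1],[0,0,0,0,0,1.5,1],[0,0,0,0,0,0,1],[0,0,0,0,0,0,1]]'; python3 -c "
from h import *
to(639,-58.2,94.6,1.581)"
```

```text
t: 31.75
eef_pos: [640.0, -57.8, 100.6]
tcp_rot: [3.141, 0.0, 1.58]
ft_force: [-0.2, -0.7, -1.3]
opening: 0.667
grip_force: 30.0
t 31.8 tool shift cm [-0.03 -0.1   0.6 ] turn [ 0.001  0.    -0.001] shift in final frame [-0.03 -0.1   0.6 ]
```

```bash
python3 -m inch '[[0,0,0,-0.03,-0.1,0.3,1],[0,0,0,0,0,0.2,1],[0,0,0,0,0,0.1,1],[0,0,0,0,0,0,1],[0,0,0,0,0,0,0],[0,0,0,0,0,0,-0.5],[0,0,0,0,0,0,-1],[0,0,0,0,0,-2,-1],[0,0,0,0,0,-4,-1],[0,0,0,0,0,-2,-1],[0,0,0,1.77,-3.14,0,-1],[0,0,0,1.77,-3.14,0,-1],[0,0,0,1.77,-3.14,0,-1],[0,0,0,1.77,-3.14,0,-1],[0,0,0,1.77,-3.14,0,-1],[0,0,0,0,0,0,-1],[0,0,0,0,0,0,-1]]'; python3 sp.py '[(481,29)]'; python3 sp.py '[(639,-58)]' '(102,116)' top,scene;  python3 -c "
from h import *
to(481,28.7,5,1.581)"
```

```text
t: 33.88
eef_pos: [481.8, 28.7, 174.4]
tcp_rot: [3.14, 0.0, 1.58]
ft_force: [-0.1, -1.2, -0.1]
opening: 1.001
grip_force: 0.0
top (481, 29) None
scene (481, 29) [480.   30.2  28.2 480.   28.5  19.7 173. ]
wrist (481, 29) [ 480.    28.9   25.9  480.2   29.8   19.5 1628. ]
top (639, -58) [637.4 -58.4  32.2 637.4 -58.4 109.5 331. ]
scene (639, -58) [639.3 -58.7  32.8 639.6 -59.1 108.4 360. ]
t 34.1 tool shift cm [ 1.000e-02 -3.000e-02  1.689e+01] turn [-0.     0.    -0.002] shift in final frame [ 1.000e-02 -3.000e-02  1.689e+01]
```

```bash
python3 -m inch '[[0,0,0,0.01,-0.1,4,-1],[0,0,0,0,0,4,-1],[0,0,0,0,0,4,-1],[0,0,0,0,0,3,-1],[0,0,0,0,0,1.9,-1],[0,0,0,0,0,0,0],[0,0,0,0,0,0,0.5],[0,0,0,0,0,0,1],[0,0,0,0,0,0,1],[0,0,0,0,0,0,1],[0,0,0,0,0,0,1],[0,0,0,0,0,-2,1],[0,0,0,0,0,-4,1],[0,0,0,0,0,-5,1],[0,0,0,0,0,-5,1],[0,0,0,0,0,0,1],[0,0,0,0,0,0,1]]'; python3 -c "
from h import *
to(638.8,-58.3,120,1.581)"
```

```text
t: 36.25
eef_pos: [479.4, 29.0, 164.4]
tcp_rot: [-3.141, 0.0, 1.58]
ft_force: [-0.7, -0.0, -0.8]
opening: 0.54
grip_force: 30.0
t 36.2 tool shift cm [-8.88 15.87  4.43] turn [-0.001  0.    -0.001] shift in final frame [-8.89 15.85  4.44]
```

```bash
python3 -m inch '[[0,0,0,-1,1.8,0,1],[0,0,0,-1.8,3.2,0,1],[0,0,0,-1.8,3.2,0,1],[0,0,0,-1.8,3.2,0,1],[0,0,0,-1.5,2.7,0,1],[0,0,0,-0.98,1.67,0,1],[0,0,0,0,0,2,1],[0,0,0,0,0,2.4,1],[0,0,0,0,0,0,1],[0,0,0,0,0,0,1]]'; python3 -c "
from h import *
to(638.8,-58.3,114.6,1.581)"
```

```text
t: 37.5
eef_pos: [638.4, -58.4, 120.8]
tcp_rot: [-3.141, -0.0, 1.58]
ft_force: [0.1, 0.1, -0.4]
opening: 0.537
grip_force: 30.0
t 37.5 tool shift cm [0.01 0.04 0.62] turn [-0.001 -0.    -0.001] shift in final frame [0.01 0.04 0.62]
```

```bash
python3 -m inch '[[0,0,0,0,0.04,0.3,1],[0,0,0,0,0,0.2,1],[0,0,0,0,0,0.12,1],[0,0,0,0,0,0,1],[0,0,0,0,0,0,0],[0,0,0,0,0,0,-0.5],[0,0,0,0,0,0,-1],[0,0,0,0,0,-2,-1],[0,0,0,0,0,-4,-1],[0,0,0,-4,-2.19,0,-1],[0,0,0,-4,-2.19,0,-1],[0,0,0,-4,-2.19,0,-1],[0,0,0,-4,-2.19,0,-1],[0,0,0,-4,-2.19,0,-1],[0,0,0,-4,-2.19,0,-1],[0,0,0,-4,-2.2,0,-1],[0,0,0,0,0,0,-1],[0,0,0,0,0,0,-1]]'; python3 sp.py '[(488,-340)]'; python3 sp.py '[(639,-58)]' '(122,136)' top,scene;  python3 -c "
from h import *
to(488,-340.2,5,1.581)"
```

```text
t: 39.75
eef_pos: [488.0, -339.4, 174.9]
tcp_rot: [3.142, -0.0, 1.579]
ft_force: [0.1, -0.3, 0.1]
opening: 1.002
grip_force: 0.0
top (488, -340) [ 487.5 -339.9   26.1  486.8 -339.6   20.6  174. ]
scene (488, -340) [ 487.1 -340.3   27.9  488.1 -340.5   18.9  188. ]
wrist (488, -340) [ 487.  -340.2   26.   486.9 -339.4   19.4 1610. ]
top (639, -58) [638.6 -58.6  26.2 637.7 -58.8 129.5 225. ]
scene (639, -58) [638.3 -59.8  27.1 639.3 -58.8 128.5 247. ]
t 40.0 tool shift cm [-0.13 -0.04 17.  ] turn [0. 0. 0.] shift in final frame [-0.13 -0.04 17.  ]
```

```bash
python3 -m inch '[[0,0,0,-0.12,-0.1,4,-1],[0,0,0,0,0,4,-1],[0,0,0,0,0,4,-1],[0,0,0,0,0,3,-1],[0,0,0,0,0,2,-1],[0,0,0,0,0,0,0],[0,0,0,0,0,0,0.5],[0,0,0,0,0,0,1],[0,0,0,0,0,0,1],[0,0,0,0,0,0,1],[0,0,0,0,0,0,1],[0,0,0,0,0,-2,1],[0,0,0,0,0,-4,1],[0,0,0,0,0,-5,1],[0,0,0,0,0,-5,1],[0,0,0,0,0,-2,1],[0,0,0,0,0,0,1],[0,0,0,0,0,0,1]]'; python3 -c "
from h import *
to(638.8,-58.3,140,1.581)"
```

```text
t: 42.25
eef_pos: [486.5, -340.6, 183.7]
tcp_rot: [-3.14, -0.001, 1.58]
ft_force: [-0.5, 0.3, -1.4]
opening: 0.541
grip_force: 30.0
t 42.2 tool shift cm [28.09 15.49  4.38] turn [-0.001 -0.001 -0.001] shift in final frame [28.08 15.52  4.37]
```

```bash
python3 -m inch '[[0,0,0,2,1.1,0,1],[0,0,0,4,2.2,0,1],[0,0,0,4,2.2,0,1],[0,0,0,4,2.2,0,1],[0,0,0,4,2.2,0,1],[0,0,0,4,2.2,0,1],[0,0,0,4,2.2,0,1],[0,0,0,2.08,1.22,0,1],[0,0,0,0,0,2,1],[0,0,0,0,0,2.4,1],[0,0,0,0,0,0,1],[0,0,0,0,0,0,1]]'; python3 -c "
from h import *
to(638.8,-58.3,134.6,1.581)"
```

```text
t: 43.75
eef_pos: [639.7, -59.2, 141.2]
tcp_rot: [3.142, 0.0, 1.579]
ft_force: [0.5, 0.7, -0.0]
opening: 0.54
grip_force: 30.0
t 43.8 tool shift cm [ 0.09 -0.09  0.66] turn [ 0.     0.    -0.002] shift in final frame [ 0.09 -0.09  0.66]
```

```bash
python3 -m inch '[[0,0,0,0.08,-0.09,0.3,1],[0,0,0,0,0,0.2,1],[0,0,0,0,0,0.16,1],[0,0,0,0,0,0,1],[0,0,0,0,0,0,0],[0,0,0,0,0,0,-0.5],[0,0,0,0,0,0,-1],[0,0,0,0,0,-2,-1],[0,0,0,0,0,-4,-1],[0,0,0,0,0,-4,0],[0,0,-0.182,0,0,0,0.15],[0,0,-0.182,0,0,0,0.15],[0,0,-0.182,0,0,0,0.15],[0,0,-0.182,0,0,0,0.15],[0,0,-0.182,0,0,0,0.15],[0,0,-0.182,0,0,0,0.15],[0,0,-0.182,0,0,0,0.15],[0,0,-0.182,0,0,0,0.15],[0,0,0,0,0,0,0.15]]'; python3 -c "
from h import *
to(451.2,342.4,215,3.035)"
```

```text
t: 46.12
eef_pos: [638.6, -58.0, 234.3]
tcp_rot: [-3.142, 0.0, 3.035]
ft_force: [-0.8, 0.5, 0.1]
opening: 0.422
grip_force: 0.0
t 46.1 tool shift cm [22.91 37.81  1.93] turn [-0.  0. -0.] shift in final frame [22.9  37.82  1.93]
```

```bash
python3 -m inch '[[0,0,0,2.54,4.2,0,0.15],[0,0,0,2.54,4.2,0,0.15],[0,0,0,2.54,4.2,0,0.15],[0,0,0,2.54,4.2,0,0.15],[0,0,0,2.54,4.2,0,0.15],[0,0,0,2.54,4.2,0,0.15],[0,0,0,2.54,4.2,0,0.15],[0,0,0,2.54,4.2,0,0.15],[0,0,0,2.54,4.2,0,0.15],[0,0,0,0,0,0,0.15],[0,0,0,0,0,0,0.15]]'; python3 sp.py '[(639,-58)]' '(142,156)' top,scene; cat > leaf.py <<'E'
from h import *
import sys
def leaf(c,xy,zlo,zhi,nm=None,r=70):
    p=env.read_camera(c);C=cloud(p);H=cv2.cvtColor(p["img"],cv2.COLOR_RGB2HSV).astype(int)
    if nm: save(p,nm)
    m=(p["depth"]>0)&(np.hypot(C[...,0]-xy[0],C[...,1]-xy[1])<r)&(abs(H[...,0]-11)<9)&(H[...,1]>120)&(C[...,2]>zlo)&(C[...,2]<zhi)
    P=C[m]
    if len(P)<20: print(c,len(P));return
    b=cv2.minAreaRect(P[:,:2].astype(np.float32)); print(c,m.sum(),P.mean(0).round(1),"rect",np.round(b[0],1),np.round(b[1],1),round(b[2],1),"z97",np.percentile(P[:,2],97).round(1),cv2.fitLine(P[:,:2].astype(np.float32),cv2.DIST_L2,0,.01,.01).ravel()[:2])
if __name__=="__main__":
    for c in("top","scene","wrist"): leaf(c,(451,342),104,118,"leaf1"+c)
E
python3 leaf.py;python3 -c "
from h import *
to(451.2,342.4,85,3.035)"
```

```text
t: 47.5
eef_pos: [451.3, 341.8, 234.3]
tcp_rot: [-3.141, 0.0, 3.034]
ft_force: [-1.0, 0.0, 0.3]
opening: 0.425
grip_force: 0.0
top (639, -58) [638.2 -57.8  26.3 637.5 -57.3 149.7 238. ]
scene (639, -58) [639.2 -57.   27.2 639.2 -57.4 148.5 248. ]
top 12
scene 70 [453.  342.7 110.9] rect [448.7 344. ] [10.4 88.5] 83.3 z97 115.9 [ 0.995024   -0.09963499]
wrist 141 [442.6 349.8 110.7] rect [449.  349.2] [ 6.7 89.3] 87.2 z97 112.2 [ 0.99408627 -0.10859314]
t 47.8 tool shift cm [ 0.07  0.11 14.93] turn [-0.     0.    -0.001] shift in final frame [ 0.07  0.11 14.93]
```

View pics/leaf1wrist.png

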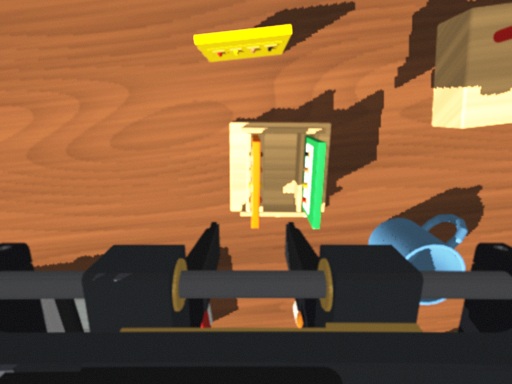

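The wrist view shows the orange leaf edge-on at (256,180), close to the finger midline (x≈252). Green is at (315,180), outside the fingers.

```bash
python3 -m inch '[[0,0,0,0.07,0.2,4,0.15],[0,0,0,0,0,4,0.15],[0,0,0,0,0,4,0.15],[0,0,0,0,0,2.6,0.15],[0,0,0,0,0,0,0.15],[0,0,0,0,0,0,0.5],[0,0,0,0,0,0,0.7],[0,0,0,0,0,0,1],[0,0,0,0,0,0,1],[0,0,0,0,0,0,1],[0,0,0,0,0,0,1]]'; python3 -c "
from h import *
print(env.state()['moment'])"
```

```text
t: 49.12
eef_pos: [450.9, 344.3, 88.8]
tcp_rot: [3.141, 0.001, 3.036]
ft_force: [-2.3, 0.3, 6.0]
opening: 0.079
grip_force: 30.0
[ 0.15132376  0.01308845 -0.01642636]
```

```bash
python3 -m inch '[[0,0,0,0,0,-0.5,1],[0,0,0,0,0,-1,1],[0,0,0,0,0,-1,1],[0,0,0,0,0,-1,1],[0,0,0,0,0,-1.5,1],[0,0,0,0,0,-2,1],[0,0,0,0,0,-2,1],[0,0,0,0,0,-1,1],[0,0,0,0,0,0,1],[0,0,0,0,0,0,1]]'; python3 -c "
from h import *
to(637.8,41.7,187,3.152)"
```

```text
t: 50.38
eef_pos: [450.5, 343.9, 187.7]
tcp_rot: [-3.141, -0.001, 3.036]
ft_force: [-0.5, -0.3, -0.9]
opening: 0.081
grip_force: 30.0
t 50.4 tool shift cm [-21.82 -28.08   0.07] turn [-0.001 -0.001 -0.116] shift in final frame [-18.41 -30.42   0.07]
```

```bash
python3 -m inch '[[0,0,-0.058,0,0,0,1],[0,0,-0.058,0,0,0,1],[0,0,0,-1.2,-2,0,1],[0,0,0,-2.2,-3.6,0,1],[0,0,0,-2.2,-3.6,0,1],[0,0,0,-2.2,-3.6,0,1],[0,0,0,-2.2,-3.6,0,1],[0,0,0,-2.2,-3.6,0,1],[0,0,0,-2.2,-3.6,0,1],[0,0,0,-2,-3.4,0,1],[0,0,0,-1.4,-2.4,0,1],[0,0,0,-0.6,-1,0,1],[0,0,0,0,0,0,1],[0,0,0,0,0,0,1]]'; python3 - <<'E'
from h import *
to(637.8,41.7,160,3.152)
from leaf import leaf
for c in("top","scene"): leaf(c,(638,42),195,225,None)
p=env.read_camera("scene");cv2.imwrite("pics/s5.png",cv2.resize(p["img"][120:330,150:400,::-1],None,fx=2.8,fy=2.8))
p=env.read_camera("wrist");save(p,"w5")
E
```

```text
t: 52.12
eef_pos: [637.4, 42.9, 188.1]
tcp_rot: [3.142, -0.001, -3.131]
ft_force: [-0.9, 1.2, -1.1]
opening: 0.081
grip_force: 30.0
t 52.1 tool shift cm [-0.05 -0.13  2.81] turn [ 0.    -0.001  0.001] shift in final frame [-0.04 -0.13  2.81]
top 0
scene 79 [660.7  43.6 207.9] rect [658.8  43.2] [18.9 43.2] 73.6 z97 219.1 [ 0.99712265 -0.07580488]
```

View pics/s5.png

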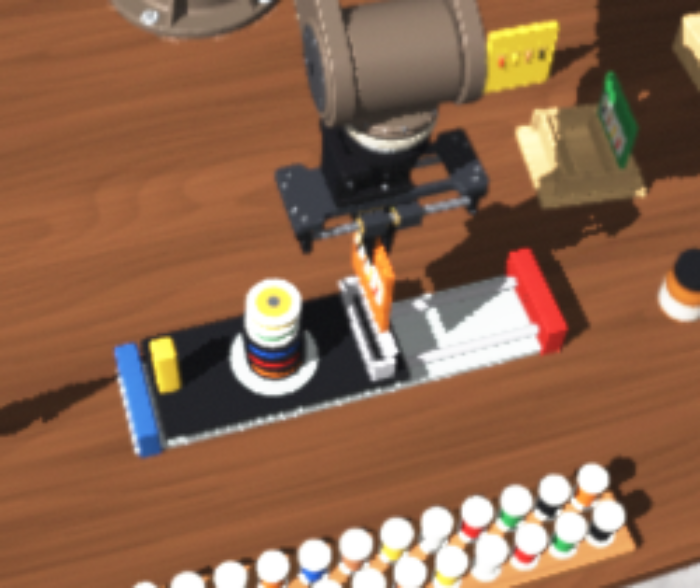

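View pics/w5.png

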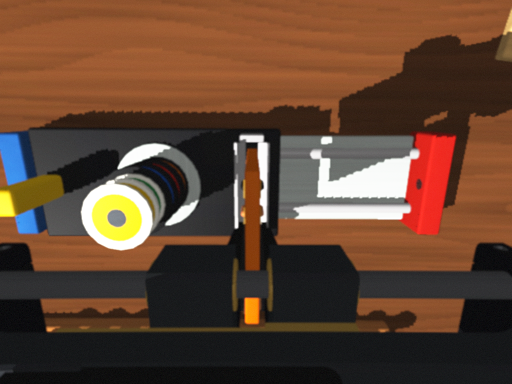

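Scene crop: the stack is upright on the plate at (275,340) and the leaf hangs above the slot at (370,310). Wrist view: the leaf at x≈252 is over the slot, whose middle is at x≈253.

```bash
python3 -m inch '[[0,0,0,-0.04,-0.1,1,1],[0,0,0,0,0,1.5,1],[0,0,0,0,0,1,1],[0,0,0,0,0,0.6,1],[0,0,0,0,0,0.5,1],[0,0,0,0,0,0.4,1],[0,0,0,0,0,0,1]]'; python3 -c "
from h import *
print(env.state()['moment'])"
```

```text
t: 53.2
eef_pos: [638.3, 41.0, 138.2]
tcp_rot: [-3.141, -0.0, -3.131]
ft_force: [-1.0, -0.1, -0.9]
opening: 0.083
grip_force: 30.0
[ 0.08782821 -0.14430443  0.02741796]
```

```bash
python3 -m inch '[[0,0,0,0,0,0.5,1],[0,0,0,0,0,0.4,1],[0,0,0,0,0,0.3,1],[0,0,0,0,0,0.2,1],[0,0,0,0,0,0.1,1],[0,0,0,0,0,0,1]]'
```

```text
t: 53.95
eef_pos: [638.3, 41.0, 123.3]
tcp_rot: [-3.141, -0.0, -3.131]
ft_force: [0.1, 0.5, -1.2]
opening: 0.088
grip_force: 30.0
```

```bash
python3 -m inch '[[0,0,0,0,0,0.1,1],[0,0,0,0,0,0.1,1],[0,0,0,0,0,0,1]]'
```

```text
t: 54.32
eef_pos: [638.3, 41.0, 121.8]
tcp_rot: [-3.141, 0.0, -3.131]
ft_force: [-1.3, 0.3, 4.2]
opening: 0.083
grip_force: 30.0
```

```bash
python3 -m inch '[[0,0,0,0,0,0,0.6],[0,0,0,0,0,0,0.3],[0,0,0,0,0,0,0.3],[0,0,0,0,0,-1,0.3],[0,0,0,0,0,-3,0.3],[0,0,0,0,0,-4,0.3],[0,0,0,0,0,-4,0.1],[0,0,0.1746,0,0,0,0],[0,0,0.1746,0,0,0,0],[0,0,0.1746,0,0,0,0],[0,0,0.1746,0,0,0,0],[0,0,0.1746,0,0,0,0],[0,0,0.1746,0,0,0,0],[0,0,0.1746,0,0,0,0],[0,0,0.1746,0,0,0,0],[0,0,0.1746,0,0,0,0],[0,0,0,0,0,0,0],[0,0,0,0,0,0,0]]'; cat > chk.py <<'E'
from h import *
from leaf import leaf
import sys
y=float(sys.argv[1])
for c in("top","scene"): leaf(c,(638,y+100),100,165); p=env.read_camera(c);C=cloud(p);print(spool(p,C,(639,y),45,142,156))
E
python3 chk.py -58.3; python3 car.py;  python3 -c "
from h import *
to(640,-170.4,86,1.581)"
```

```text
t: 56.58
eef_pos: [638.3, 41.0, 241.7]
tcp_rot: [3.141, 0.0, 1.584]
ft_force: [-0.3, -0.0, 0.3]
opening: 0.503
grip_force: 0.0
top 0
[637.7 -64.9  24.6 636.4 -70.  149.3 101. ]
scene 153 [643.1  40.2 136.5] rect [635.7  40.6] [92.6 10.8] 0.4 z97 147.9 [0.99975115 0.02230652]
[638.3 -57.6  26.4 639.  -57.4 148.7 243. ]
top handle 49 [ 639.  -169.8  114.1] [ 628. -179.  107.] [ 651. -162.  118.]
top plate 86 [620.6 -84.2  49. ] [ 596. -102.   45.] [682. -62.  54.]
scene handle 72 [ 643.1 -170.2  112. ] [ 630. -180.  103.] [ 653. -160.  117.]
scene plate 247 [658.  -56.8  48.2] [ 611. -100.   44.] [691.  40.  52.]
scene lips 123 [648.5  35.2  78.9] [588.  26.  73.] [692.  57.  89.]
t 56.9 tool shift cm [-21.14  -0.05  15.53] turn [-0.  0.  0.] shift in final frame [-21.14  -0.04  15.53]
```

```bash
python3 -m inch '[[0,0,0,-2,0,0,0],[0,0,0,-4,0,0,0],[0,0,0,-4,0,0,0],[0,0,0,-4,0,0,0],[0,0,0,-4,0,0,0],[0,0,0,-3.14,0,0,0],[0,0,0,0,0,0,0],[0,0,0,0,0,4,0],[0,0,0,0,0,4,0],[0,0,0,0,0,4,0],[0,0,0,0,0,3.5,0],[0,0,0,0,0,0,0.3],[0,0,0,0,0,0,0.5],[0,0,0,0,0,0,1],[0,0,0,0,0,0,1],[0,0,0,0,0,0,1]]'
```

```text
t: 58.88
eef_pos: [640.0, -170.5, 88.2]
tcp_rot: [3.141, 0.001, 1.581]
ft_force: [-4.7, 0.0, 6.7]
opening: 0.254
grip_force: 30.0
```

```bash
python3 -m inch '[[0,0,0,0.1,0,0,1],[0,0,0,0.2,0,0,1],[0,0,0,0.3,0,0,1],[0,0,0,0.4,0,0,1],[0,0,0,0.5,0,0,1],[0,0,0,0.5,0,0,1],[0,0,0,0.5,0,0,1],[0,0,0,0.5,0,0,1],[0,0,0,0.5,0,0,1],[0,0,0,0.5,0,0,1],[0,0,0,0.5,0,0,1],[0,0,0,0.5,0,0,1],[0,0,0,0.5,0,0,1],[0,0,0,0.5,0,0,1],[0,0,0,0.5,0,0,1],[0,0,0,0.5,0,0,1],[0,0,0,0.4,0,0,1],[0,0,0,0.3,0,0,1],[0,0,0,0.2,0,0,1],[0,0,0,0.1,0,0,1]]'; python3 chk.py 21.7
```

```text
t: 61.38
eef_pos: [639.3, -90.6, 88.1]
tcp_rot: [3.141, 0.001, 1.581]
ft_force: [-4.7, -1.7, 6.0]
opening: 0.251
grip_force: 30.0
top 86 [630.6 119.5 139.5] rect [633.2 118.9] [89.2  9.7] 0.7 z97 147.8 [0.9999814  0.00609873]
[637.3  22.8  26.2 636.9  22.7 149.5 237. ]
scene 165 [641.4 119.9 135.8] rect [636.2 121.2] [91.1  9.6] 1.1 z97 147.2 [0.9997571  0.02204013]
[638.5  23.8  27.8 638.5  22.4 148.6 237. ]
```

```bash
python3 -m inch '[[0,0,0,0.1,0,0,1],[0,0,0,0.2,0,0,1],[0,0,0,0.3,0,0,1],[0,0,0,0.4,0,0,1],[0,0,0,0.5,0,0,1],[0,0,0,0.5,0,0,1],[0,0,0,0.5,0,0,1],[0,0,0,0.5,0,0,1],[0,0,0,0.5,0,0,1],[0,0,0,0.5,0,0,1],[0,0,0,0.5,0,0,1],[0,0,0,0.5,0,0,1],[0,0,0,0.5,0,0,1],[0,0,0,0.5,0,0,1],[0,0,0,0.4,0,0,1],[0,0,0,0.3,0,0,1],[0,0,0,0.2,0,0,1],[0,0,0,0.1,0,0,1],[0,0,0,0,0,0,1]]'
```

```text
t: 63.95
eef_pos: [638.7, -20.5, 88.1]
tcp_rot: [3.141, 0.001, 1.581]
ft_force: [-5.1, -1.7, 6.8]
opening: 0.251
grip_force: 30.0
```

```bash
python3 -m inch '[[0,0,0,0.05,0,0,1],[0,0,0,0.05,0,0,1],[0,0,0,0.05,0,0,1],[0,0,0,0.05,0,0,1],[0,0,0,0.05,0,0,1],[0,0,0,0.05,0,0,1],[0,0,0,0,0,0,1],[0,0,0,0,0,0,1]]'
```

```text
t: 64.95
eef_pos: [638.7, -20.4, 88.2]
tcp_rot: [3.141, 0.004, 1.58]
ft_force: [-5.7, -19.3, 6.8]
opening: 0.252
grip_force: 30.0
```

```bash
python3 -m inch '[[0,0,0,-0.2,0,0,1],[0,0,0,0,0,0,1],[0,0,0,0,0,0,0.3],[0,0,0,0,0,0,0],[0,0,0,0,0,0,0],[0,0,0,0,0,-2,0],[0,0,0,0,0,-4,0],[0,0,0,0,0,-4,0],[0,0,0,0,0,-4,0],[0,0,0,-4,-4,0,0],[0,0,0,-4,-4,0,0],[0,0,0,-4,-4,0,0],[0,0,0,-4,-4,0,0],[0,0,0,0,0,0,0],[0,0,0,0,0,0,0]]'; python3 chk.py 91.7; python3 car.py 9; python3 -c "
import cv2;i=cv2.imread('pics/scene9.png');cv2.imwrite('pics/s9.png',cv2.resize(i[120:300,170:440],None,fx=2.9,fy=2.9))"
```

```text
t: 66.82
eef_pos: [480.8, -180.9, 226.6]
tcp_rot: [3.141, 0.0, 1.58]
ft_force: [0.2, 0.0, 0.0]
opening: 0.501
grip_force: 0.0
top 107 [630.8 190.6 139.2] rect [633.1 190.2] [89.8 10.2] 1.3 z97 148.5 [0.9998658  0.01638247]
[636.2  92.9  25.8 636.3  92.8 149.5 234. ]
scene 157 [638.9 189.  136.1] rect [636.3 190.1] [10.8 91.8] 88.9 z97 147.2 [ 9.9999994e-01 -3.8513995e-04]
[636.5  94.3  27.5 638.2  92.6 148.5 234. ]
top handle 44 [637.4 -21.2 113.9] [628. -31. 109.] [646. -12. 118.]
top plate 146 [629.3  70.8  48.4] [596.  50.  44.] [688. 120.  53.]
top lips 80 [628.6 183.5  79.9] [580. 178.  73.] [690. 208.  89.]
scene handle 74 [641.2 -20.4 111.4] [629. -30. 102.] [651.  -9. 117.]
scene plate 217 [653.5  77.5  48.2] [608.  49.  44.] [680. 125.  53.]
scene lips 105 [648.  186.2  79.5] [590. 175.  73.] [689. 205.  88.]
```

View pics/s9.png

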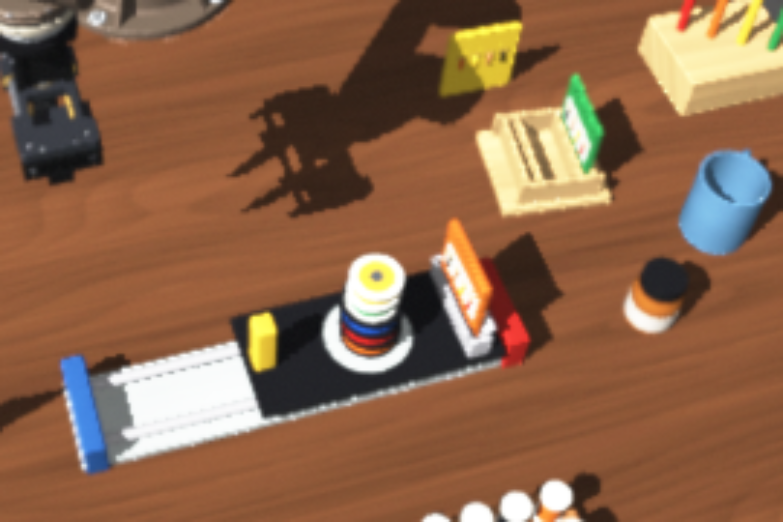

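The picture shows the carrier against the red stop at (500,320), the stack centred on the plate at (370,310), and the orange leaf seated in the slot at (465,285). The green leaf, jar and mug have not moved.

```bash
python3 -c "
from h import *
print(env.job_done())"
```

```text
the job is handed in; nothing more can be done
None
```

The job is handed in: all five spools are stacked on the plate with the three wide ones below the two narrow, the orange leaf stands fully down in the steel slot, and the carrier is home against the red stop; the bottom wide spool sits about 2 mm off centre after a knock and re-placing.

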